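Set out the garden model on the sculptor's bench

ROBOT

A 6-joint arm with a two-finger parallel gripper is mounted at the origin on the work surface. World frame = base frame: x ahead of the robot, y to its left, z up, the work surface at z = 0. Lengths are in m, angles in rad, forces in N, time in s.
With the tool pointing down it reaches from about 0.15 to 0.775 m from the base axis. Payload 6.1 kg.
Tool frame: the origin (TCP) lies at the very end of the fingers, on their centre line; the grasp point (between the pads) lies 19 mm behind it; z points along the fingers, y is the line along which they close (so a half turn about z gives the same grasp; the last joint's range is limited). The gripper opens to 85 mm and grips with 20 to 120 N. Pads are 22 mm wide; open, the fingers measure 114 mm over their backs; the gripper's body (76 mm by 85 mm) begins 54 mm behind the grasp point. The pads swing forward as they close: fully open they stand 13 mm farther back than shut.
Start: joints at [-1.259, 0.126, -0.04, 1.405, 0, 1.571], TCP at [0.161, -0.5, 0.202] pointing down, gripper open.
Joint ranges: [-2.72, 2.72], [-0.95, 1.95], [-1.27, 1.35], [-1.78, 2.02], [-1.46, 1.47], [-3.14, 3.14]. Speed limits (rad/s): [2.39, 2.39, 3.01, 3.14, 3.14, 3.14].

INTERFACE

Orientations are given as a unit quaternion [x, y, z, w].
In Python, from bench import readout, grab_frame, camera_params, r gives the robot as it stands.
- The arm moves only by the tool drive_tool, never from a script. Its argument "rows" is a list of rows, each a list of 7 numbers: the shift along the tool's x, y, z in cm, then the turn, a rotation vector about the tool's x, y, z in degrees, then the finger opening in cm, from 0 to 8.54. A call has 1 to 20 rows; each row shifts and turns the commanded pose from where the row before left it, along the tool's axes as they then stand; what a row does not reach is not made up. A row lasts 1/10 s, in which the tool goes at most 50 mm and 8.59 degrees, less where a joint would pass 70% of its speed; a pose out of reach is approached as far as the arm can. A call with a gripper value outside its range is refused whole. The fingers move at their own pace and stop on an object; the grip force is fixed at half the most. Time passes only in rows, so rows that do not move let the fingers close. It gives the time, the measured TCP pose, the force, the opening and the grip force at its end, in the units of the state.
- readout.get_state(): the state, without advancing time (a new reading comes with each control period).
- grab_frame(name): name is "scene" or "side" or "wrist"; returns (picture, depth): 384x512x3 uint8, red, green, blue; 384x512 float32, m along the optical axis (not along the pixel's ray), 0 where there is no reading.
- camera_params(name): a dict with "intrinsics" (3x3 intrinsics, pixels), "k1" (the pictures are not rectified: a ray, as slopes to the right and down, at radius r is drawn at 1 + k1 r^2 times it, then the intrinsics apply), "rvec" (rotation vector, rad) and "tvec" (3), from world to camera coordinates, as OpenCV has them; the wrist camera has in their place "mount" (4x4, takes a point from camera to tool coordinates, whose origin is the TCP and whose axes are the flange's). Camera axes: x right, y down, z forward; pixel columns grow to the right and rows downward; lengths in m; the calibration is good to about 2 mm. A picture is of the moment at which its call begins: read the wrist's pose just before it. camera_params takes no time and is no camera call.
- r.hand_in(): hands the job in; it is judged then, once.
The state is a dict: "t": time; "q": joint angles; "joint_velocities": joint speeds; "effort": joint torques, N m; "ee_pos": TCP position; "eef_rot": TCP orientation; "contact_force": force on the tool from outside, world axes, zero at the start; "ft_torque": the same for the moment, N m; "finger_gap": finger opening in m; "finger_force": force on a finger pad.
Only numpy, scipy, OpenCV 4.12 (cv2) and the standard library are available. Lean on these libraries where they do the work, as an engineer would, in place of code of your own. Each camera call takes 0.05 s, during which the arm holds its last target. There are 200 camera calls.

TASK

Set out the garden model: the cream column drum centred on top of the marble pedestal with the terracotta urn centred on top of the drum, the slate obelisk in the outlined square midway between the two gateposts, and the white bust in the outlined square to the left of the blue fountain basin, left as the robot sees it. Set every piece down gently, dropping none, and leave it standing upright and free. Do not shift the red wax tin, the yellow glue bottle or the marble offcut.

Things in the scene. Friction and masses are not known exactly. Their poses are not given: they have to be found in the camera images.
- drum: loose cream-coloured fluted column drum, a plain upright cylinder 56 mm in diameter and 45 mm high, about 0.2 kg. Origin: centre of its underside; z up.
- urn: loose terracotta urn, solid, 72 mm high: foot 40 mm across, narrow stem 22 mm across at 15 mm height, widest part a straight band 54 mm in diameter from 39 to 55 mm height (grip there), neck 40 mm, lip 48 mm; about 0.16 kg. Origin: centre of its underside; z up.
- pillar: loose dark slate-grey obelisk: square shaft 34 x 34 mm, 75 mm high, with a 20 mm pointed cap on it, 95 mm in all, about 0.24 kg; x and y are square to the shaft's faces. Origin: centre of its underside; z up.
- bust: loose white plaster bust, 92 mm high: square foot 44 x 44 mm, 14 mm high; thin stem; chest block 30 mm thick along x and 44 mm wide along y, from 30 to 58 mm height (grip it front to back, across x); ball head 27 mm; about 0.18 kg. It faces its own -x. Origin: centre of its underside; z up.
- pedestal: fixed white marble pedestal: step 110 x 110 x 15 mm under a block 90 x 90 mm, top at 45 mm, a dark ring 62 mm across drawn round the centre of the top. Origin: centre of its underside; z up.
- gate: fixed grey concrete slab 90 mm (x) by 170 mm (y), 10 mm thick, carrying two brick gateposts, 22 mm square with 28 mm caps, tops at 66 mm, centred at y = +61 and -61 mm (94 mm free between the caps); midway between them, at the slab's centre, a dark outline 42 mm square. Origin: centre of its underside; z up.
- fountain: fixed green slab 100 (x) by 200 mm (y), 10 mm thick, with a blue round basin at its centre (68 mm across, rim 38 mm above the table, brass jet inside). Beside it two dark outlines 52 mm square, centred at y = +68 mm (left as the robot sees it) and -68 mm. Never turned by over 0.3 rad, so +y is always leftward. Origin: centre of its underside; z up.
- wax_tin: small red wax tin standing among the pieces, 44 mm in diameter, 45 mm high; leave it. Origin: centre of its underside; z up.
- glue: yellow plastic glue bottle with orange cap, 44 mm in diameter, 95 mm high; leave it. Origin: centre of its underside; z up.
- offcut: white marble offcut, a plain block 80 x 60 x 50 mm; leave it. Origin: centre of its underside; z up.

How it is judged:
By the outcome, as a careful person would: the job done as asked, in the order asked, and still so for the second after the job is handed in, with the robot touching nothing.
It also fails if it takes over 122 s, if anything falls off the work surface, if the arm or the gripper's body presses on something with over 40 N, if the wrist force passes 120 N, or if a joint passes its speed limit or range.

## Working session

There is one attempt and no reset: what is moved stays moved. The work goes in short steps, Python scripts to look and compute and a tool call to move; the robot and the scene stay as the last step left them, time stands still between calls to the robot, and variables do not carry over. Pictures are saved under pics/ and viewed, at most 17 in all, crops included, and the job is handed in when it is done.

Besides the shell and the picture viewer there is one more tool, called after "Request:" by a JSON object that holds its "name" and its "arguments", one argument or row to a line. drive_tool: Moves the arm, as the interface text tells. Its arguments: {"type":"object","properties":{"rows":{"type":"array"}},"required":["rows"]}

```bash
mkdir -p pics; ls; cat > h.py <<'E'
import numpy as np, cv2
from scipy.spatial.transform import Rotation as R
from bench import readout, grab_frame, camera_params
def cam(name):
    p=camera_params(name); K=np.array(p["intrinsics"],float); k1=float(p["k1"])
    if name=="wrist":
        s=readout.get_state(); T=np.eye(4); T[:3,:3]=R.from_quat(s["eef_rot"]).as_matrix(); T[:3,3]=s["ee_pos"]
        T=T@np.array(p["mount"])
    else:
        M=np.eye(4); M[:3,:3]=R.from_rotvec(np.ravel(p["rvec"])).as_matrix(); M[:3,3]=np.ravel(p["tvec"]); T=np.linalg.inv(M)
    return K,k1,T
def rays(K,k1,uv):
    D=np.array([k1,0,0,0,0.])
    return cv2.undistortPoints(np.asarray(uv,float).reshape(-1,1,2),K,D).reshape(-1,2)
def cloud(name):
    K,k1,T=cam(name); im,d=grab_frame(name)
    h,w=d.shape; v,u=np.mgrid[:h,:w]
    s=rays(K,k1,np.stack([u,v],-1).reshape(-1,2)).reshape(h,w,2)
    P=np.dstack([s*d[...,None],d])@T[:3,:3].T+T[:3,3]
    P[d==0]=np.nan
    return im,d,P
def save(im,f,s=1): cv2.imwrite("pics/"+f,cv2.resize(im[...,::-1],None,fx=s,fy=s))
E
python3 - <<'E'
from h import *
for n in ["scene","side","wrist"]:
    im,d,P=cloud(n); save(im,n+"0.png",1.5); np.savez("pics/%s0.npz"%n,im=im,d=d,P=P)
    K,k1,T=cam(n); print(n,K[0,0],k1,T.round(3).tolist(), (d==0).mean())
E
```

```text
pics
scene 474.2087160215373 -0.015498413438760189 [[0.82, 0.386, -0.423, 1.045], [0.573, -0.55, 0.608, -0.693], [0.002, -0.741, -0.672, 0.777], [0.0, 0.0, 0.0, 1.0]] 0.004160563151041667
side 395.8765533578513 -0.10184501712701076 [[-0.971, -0.148, 0.186, 0.361], [-0.238, 0.63, -0.739, 0.755], [-0.008, -0.762, -0.647, 0.725], [0.0, 0.0, 0.0, 1.0]] 0.0037129720052083335
wrist 318.4431547261184 0.02973065319790427 [[0.306, -0.907, -0.288, 0.235], [-0.952, -0.293, -0.091, -0.475], [-0.002, 0.302, -0.953, 0.373], [0.0, 0.0, 0.0, 1.0]] 0.003926595052083333
```

View pics/scene0.png

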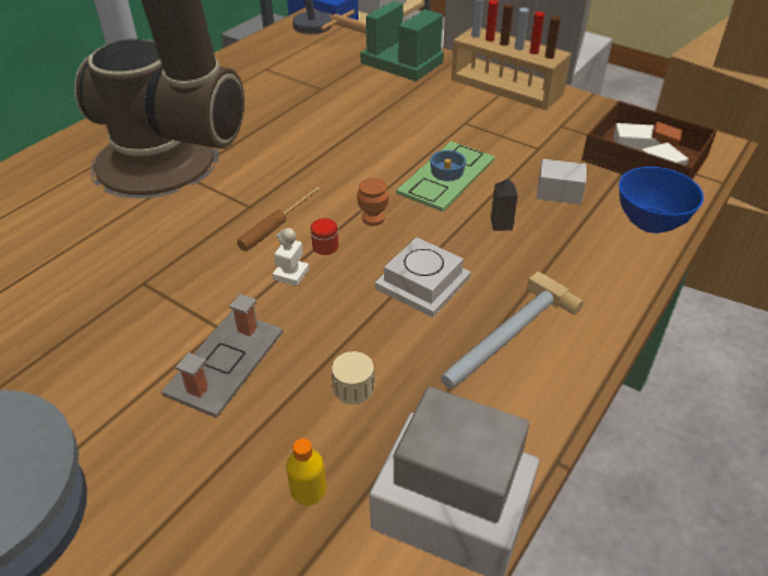

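View pics/side0.png

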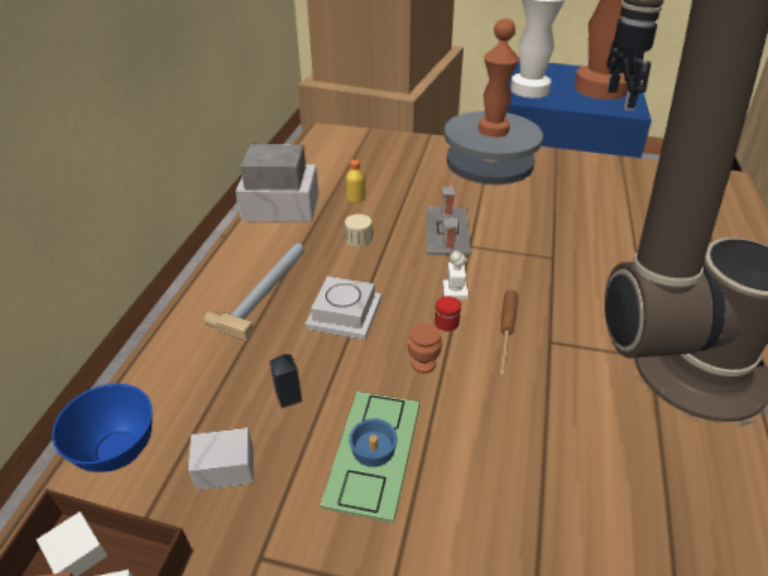

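```bash
python3 - <<'E'
from h import *
pt={"scene":dict(drum=(353,362),urn=(372,190),pillar=(505,188),bust=(288,255),ped=(424,262),gate=(224,358),fount=(428,189),fountL=(468,156),wax=(324,228),glue=(303,450),off=(562,170)),
"side":dict(drum=(358,223),urn=(424,338),pillar=(285,362),bust=(455,275),ped=(343,295),gate=(447,226),fount=(384,412),fountL=(362,490),wax=(447,305),glue=(355,170),off=(220,440))}
H={}
for n in pt:
    z=np.load(f"pics/{n}0.npz"); P=z["P"]
    tb=P[(abs(P[...,2])<.015)&(P[...,0]>.25)&(P[...,0]<.6)&(abs(P[...,1])<.35)]; print(n,"table z",np.median(tb[:,2]))
    for k,(u,v) in pt[n].items(): print(n,k,P[int(v/1.5),int(u/1.5)].round(3))
# topdown map of both
S=1000; x0,y0=.1,-.55
out=[]
for n in pt:
    z=np.load(f"pics/{n}0.npz"); P=z["P"].reshape(-1,3); c=z["im"].reshape(-1,3)
    m=np.isfinite(P[:,2])&(P[:,2]<.15)
    P,c=P[m],c[m]; o=np.argsort(P[:,2]); P,c=P[o],c[o]
    img=np.zeros((600,800,3),np.uint8)
    # columns: y decreasing to right
    r=599-((P[:,0]-.1)*1000).astype(int); q=(400-(P[:,1])*1000).astype(int)
    k=(r>=0)&(r<600)&(q>=0)&(q<800); 
    for dr in(0,1):
      for dq in (0,1): img[np.clip(r[k]+dr,0,599),np.clip(q[k]+dq,0,799)]=c[k]
    save(img,"top_%s.png"%n)
E
```

```text
scene table z -0.0014913765868004858
scene drum [ 0.65  -0.214  0.044]
scene urn [0.465 0.085 0.072]
scene pillar [0.648 0.208 0.078]
scene bust [ 0.446 -0.109  0.054]
scene ped [0.618 0.008 0.044]
scene gate [ 0.476 -0.289  0.007]
scene fount [0.496 0.214 0.008]
scene fountL [0.501 0.352 0.007]
scene wax [ 0.442 -0.017  0.045]
scene glue [ 0.71  -0.381  0.094]
scene off [0.688 0.356 0.047]
side table z 0.0011770152147993485
side drum [ 0.653 -0.217  0.046]
side urn [0.456 0.109 0.075]
side pillar [0.641 0.217 0.088]
side bust [ 0.434 -0.078  0.057]
side ped [0.617 0.011 0.05 ]
side gate [ 0.469 -0.217  0.066]
side fount [0.494 0.212 0.01 ]
side fountL [0.493 0.346 0.009]
side wax [ 0.435 -0.005  0.048]
side glue [ 0.7   -0.364  0.082]
side off [0.695 0.343 0.05 ]
```

View pics/top_side.png

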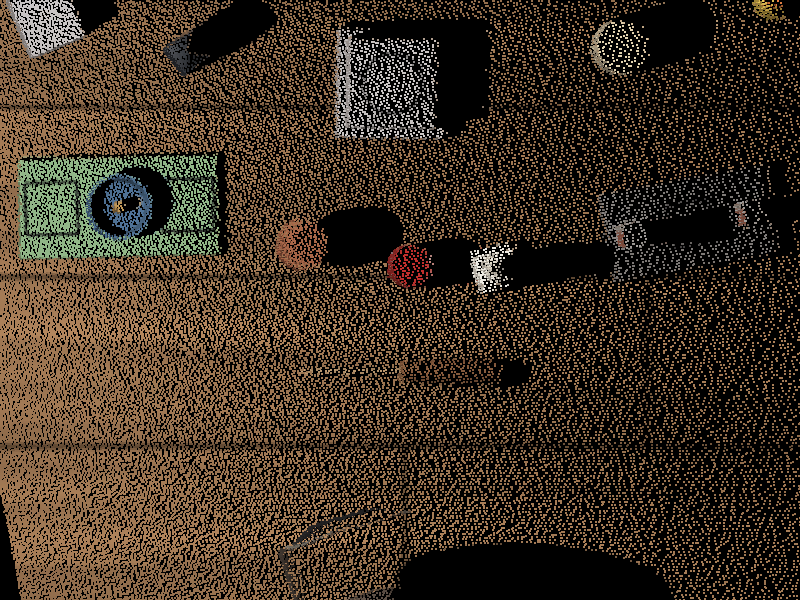

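```bash
cat > fit.py <<'E'
from h import *
from scipy.optimize import least_squares
def box(p,hx,hy,z0,z1,c=(0,0)):
    q=np.stack([abs(p[:,0]-c[0])-hx,abs(p[:,1]-c[1])-hy,np.maximum(p[:,2]-z1,z0-p[:,2])],1)
    return np.linalg.norm(np.maximum(q,0),axis=1)+np.minimum(q.max(1),0)
def cyl(p,r,z0,z1):
    q=np.stack([np.hypot(p[:,0],p[:,1])-r,np.maximum(p[:,2]-z1,z0-p[:,2])],1)
    return np.linalg.norm(np.maximum(q,0),axis=1)+np.minimum(q.max(1),0)
def prof(p,pr): # revolved polygon r,z
    poly=(np.array(pr)*1e4).astype(np.float32).reshape(-1,1,2)
    return np.array([-cv2.pointPolygonTest(poly,(float(a)*1e4,float(b)*1e4),True) for a,b in zip(np.hypot(p[:,0],p[:,1]),p[:,2])])*1e-4
N=-1.
mm=np.minimum.reduce
M=dict(
 drum=lambda p:cyl(p,.028,N,.045),
 urn=lambda p:mm([cyl(p,.027,.039,.055),cyl(p,.020,N,.004),cyl(p,.011,0,.04),cyl(p,.020,.05,.066),cyl(p,.024,.068,.072)]),
 pillar=lambda p:mm([box(p,.017,.017,N,.075)]),
 bust=lambda p:mm([box(p,.022,.022,N,.014),box(p,.015,.022,.030,.058),np.sqrt((p[:,0])**2+p[:,1]**2+(p[:,2]-.0785)**2)-.0135,cyl(p,.007,0,.07)]),
 pedestal=lambda p:mm([box(p,.055,.055,N,.015),box(p,.045,.045,N,.045)]),
 gate=lambda p:mm([box(p,.045,.085,N,.01)]+[box(p,.011,.011,N,.06,(0,s)) for s in(.061,-.061)]+[box(p,.014,.014,.058,.066,(0,s)) for s in(.061,-.061)]),
 fountain=lambda p:mm([box(p,.05,.1,N,.01),np.maximum(cyl(p,.034,N,.038),-cyl(p,.030,.015,1))]),
 wax_tin=lambda p:cyl(p,.022,N,.045),
 glue=lambda p:cyl(p,.022,N,.07),
 offcut=lambda p:box(p,.04,.03,N,.05))
RAD=dict(drum=.045,urn=.04,pillar=.035,bust=.042,pedestal=.085,gate=.10,fountain=.115,wax_tin=.03,glue=.035,offcut=.06)
ZMAX=dict(pillar=.074,glue=.06)
def fit(name,P,x0,zoff=0,base=0,yaws=(0,)):
    P=P.reshape(-1,3); P=P[np.isfinite(P[:,2])]
    m=(np.hypot(P[:,0]-x0[0],P[:,1]-x0[1])<RAD[name])&(P[:,2]<ZMAX.get(name,.12)+base)
    p=P[m]-[0,0,zoff+base]
    if len(p)>2500: p=p[::len(p)//2500+1]
    best=None
    for yw in yaws:
        def f(t):
            c,s=np.cos(t[2]),np.sin(t[2]); d=p[:,:2]-t[:2]
            q=np.c_[d@[c,s],d@[-s,c],p[:,2]]
            v=mm([M[name](q),p[:,2]+base]) 
            return v
        r=least_squares(f,[x0[0],x0[1],yw],x_scale=[.01,.01,.2],loss="soft_l1",f_scale=.002,diff_step=1e-3)
        if best is None or r.cost<best.cost: best=r
    return best.x,np.median(abs(best.fun)),len(p)
E
python3 - <<'E'
from fit import *
g=dict(drum=(.65,-.218),urn=(.456,.1),pillar=(.648,.215),bust=(.436,-.094),pedestal=(.615,.008),gate=(.475,-.28),fountain=(.494,.28),wax_tin=(.435,-.011),glue=(.705,-.372),offcut=(.69,.355))
for n,zo in(("scene",-.0015),("side",.0012)):
    P=np.load(f"pics/{n}0.npz")["P"]
    for k,v in g.items():
        yw=(0,) if k in("drum","urn","wax_tin","glue") else (0,.2,-.2) if k in("fountain","gate") else np.arange(-.7,.75,.28) if k in ("pillar","pedestal") else np.arange(-1.5,1.5,.3)
        x,e,c=fit(k,P,v,zo,0,yw); print(n,k,x.round(4),"%.1fmm"%(e*1e3),c)
from bench import readout; print(readout.get_state())
print(np.array(camera_params("wrist")["mount"]).round(3))
E
```

```text
scene drum [ 0.6548 -0.2213 -0.3026] 0.8mm 1313
scene urn [  0.4585   0.0947 -56.0219] 1.1mm 778
scene pillar [0.6493 0.2122 0.6556] 1.0mm 544
scene bust [ 0.4342 -0.0963  0.2153] 1.0mm 931
scene pedestal [ 0.6183  0.0081 -0.0104] 0.9mm 1436
scene gate [ 0.4781 -0.2904  0.1804] 0.9mm 1776
scene fountain [0.4958 0.2804 0.0251] 1.2mm 1455
scene wax_tin [ 4.35500e-01 -1.10000e-02  4.35139e+01] 1.0mm 473
scene glue [ 0.7035 -0.3766 -0.132 ] 0.6mm 936
scene offcut [0.6913 0.3567 0.408 ] 1.2mm 1192
side drum [ 0.6538 -0.2222  0.1265] 1.0mm 536
side urn [ 4.56200000e-01  9.74000000e-02 -8.93733886e+11] 1.1mm 973
side pillar [0.6483 0.2123 0.6452] 0.8mm 669
side bust [ 0.4333 -0.0966  0.2377] 1.1mm 572
side pedestal [ 0.6175  0.0077 -0.0128] 0.8mm 2258
side gate [ 0.4768 -0.2908  0.1807] 1.0mm 1874
side fountain [0.4937 0.282  0.0277] 0.9mm 1914
side wax_tin [ 0.4347 -0.0118  8.7028] 0.8mm 424
side glue [ 0.7036 -0.378  -0.2834] 1.1mm 278
side offcut [0.6906 0.3569 0.4026] 0.8mm 2325
{'t': 0.15, 'q': array([-1.25899722e+00,  1.26278726e-01, -4.04071374e-02,  1.40542204e+00,
        3.42590029e-05,  1.57076375e+00]), 'joint_velocities': array([-0.00145156,  0.00045028,  0.00222916, -0.00279697,  0.0010538 ,
        0.00160439]), 'effort': array([-1.81898333e-03, -4.36272883e+01,  3.53150654e+01,  1.34561074e-02,
       -1.33649091e-04, -9.53407039e-06]), 'ee_pos': array([ 0.1609499 , -0.49932369,  0.20107358]), 'eef_rot': array([ 9.87869518e-01,  1.55284851e-01, -8.48911113e-05, -6.50496092e-04]), 'contact_force': array([ 0.75792721,  0.19692548, -0.05340205]), 'ft_torque': array([-0.00208725,  0.00633503, -0.01261319]), 'finger_force': 0.0, 'finger_gap': 0.08515571688044797}
[[-0.    -0.953 -0.302  0.078]
 [ 1.    -0.    -0.001 -0.001]
 [ 0.001 -0.302  0.953 -0.172]
 [ 0.     0.     0.     1.   ]]
```

Request:
{"name": "drive_tool", "arguments": {
  "rows": [
    [0, 0, 0, 0, 0, -8, 8.5],
    [0, 0, 0, 0, 0, -8, 8.5],
    [0, 0, 0, 0, 0, -8, 8.5],
    [0, 0, 0, 0, 0, -8, 8.5],
    [0, 0, 0, 0, 0, -8, 8.5],
    [0, 0, 0, 0, 0, -8, 8.5],
    [0, 0, 0, 0, 0, -8, 8.5],
    [0, 0, 0, 0, 0, -8, 8.5],
    [0, 0, 0, 0, 0, -8.1, 8.5],
    [2.5, 4.2, 0.5, 0, 0, 0, 8.5],
    [2.5, 4.2, 0.5, 0, 0, 0, 8.5],
    [2.5, 4.2, 0.5, 0, 0, 0, 8.5],
    [2.5, 4.2, 0.5, 0, 0, 0, 8.5],
    [2.5, 4.2, 0.5, 0, 0, 0, 8.5],
    [2.5, 4.2, 0.5, 0, 0, 0, 8.5],
    [2.5, 4.2, 0.5, 0, 0, 0, 8.5],
    [2.5, 4.2, 0.5, 0, 0, 0, 8.5],
    [2.5, 4.2, 0.5, 0, 0, 0, 8.5],
    [2.5, 4.2, 0.5, 0, 0, 0, 8.5]
  ]
}}

```text
t: 2.05
ee_pos: [0.5826, -0.2485, 0.1512]
eef_rot: [0.707, 0.707, -0.0, -0.0]
contact_force: [-0.3, -0.9, 0.8]
finger_gap: 0.0851
finger_force: 0.0
```

Request:
{"name": "drive_tool", "arguments": {
  "rows": [
    [2.5, 4.2, 0, 0, 0, 0, 8.5],
    [0, 2, 0, 0, 0, 0, 8.5],
    [0, 0, 0, 0, 0, 0, 8.5],
    [0, 0, 0, 0, 0, 0, 8.5]
  ]
}}

```text
t: 2.45
ee_pos: [0.6429, -0.2248, 0.1508]
eef_rot: [0.707, 0.707, -0.001, -0.001]
contact_force: [-0.1, 0.3, -0.1]
finger_gap: 0.0849
finger_force: 0.0
```

```bash
cat > look.py <<'E'
from fit import *
def look(name,x0,base=0,yaws=(0,),zoff=None,f=None):
    s=readout.get_state(); im,d,P=cloud("wrist")
    if f: save(im,f)
    Z=P[...,2]; t=Z[np.isfinite(Z)&(abs(Z)<.008)]; zt=np.median(t) if len(t)>500 else 0
    if zoff is not None: zt=zoff
    x,e,c=fit(name,P,x0,zt,base,yaws)
    m=np.hypot(P[...,0]-x[0],P[...,1]-x[1])<.012
    print(name,"zoff %.4f"%zt,x.round(4),"res %.1fmm n%d"%(e*1e3,c),"top z95 %.4f"%np.nanpercentile(Z[m],95))
    go(x[:2]); return P,x
def go(xy,z=None,yaw=None):
    s=readout.get_state(); Rm=R.from_quat(s["eef_rot"]).as_matrix(); p=s["ee_pos"]
    t=np.array([*xy,p[2] if z is None else z])
    th=np.degrees(np.arctan2(Rm[1,0],Rm[0,0]))
    print("t %.2f pos %s theta %.2f tilt %.2f shift cm %s"%(s["t"],p.round(4),th,np.degrees(np.arccos(-Rm[2,2])),(Rm.T@(t-p)*100).round(2)), "" if yaw is None else "turn %.2f"%(th-yaw))
E
python3 -c "
from look import *
look('drum',(.6543,-.2218),f='w1.png')"
```

```text
drum zoff -0.0005 [  0.6541  -0.22   -41.4522] res 0.5mm n1925 top z95 0.2640
t 2.50 pos [ 0.6424 -0.2252  0.1513] theta 89.94 tilt 0.07 shift cm [ 0.52  1.17 -0.  ]
```

View pics/w1.png

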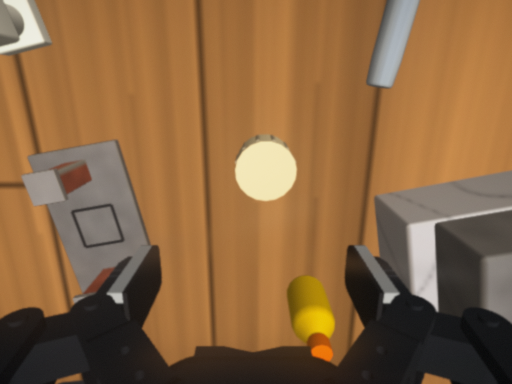

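```bash
python3 -c "
from look import *
for n in('scene','side'):
    P=np.load(f'pics/{n}0.npz')['P'].reshape(-1,3)
    for y in np.arange(-.5,-.1,.05):
        m=(P[:,2]>.03)&(P[:,2]<.3)&(P[:,0]>.69)&(P[:,0]<1)&(abs(P[:,1]-y)<.025)
        if m.sum()>20: print(n,y.round(2),np.percentile(P[m,0],2).round(3),np.nanmax(P[m,2]).round(3))
"
```

```text
scene -0.4 0.693 0.096
scene -0.35 0.72 0.143
scene -0.3 0.786 0.142
scene -0.25 0.796 0.142
side -0.35 0.691 0.143
side -0.3 0.776 0.144
side -0.25 0.774 0.145
```

Request:
{"name": "drive_tool", "arguments": {
  "rows": [
    [0.5, 1.2, 0, 0, 0, 0, 8.5],
    [0, 0, 4, 0, 0, 0, 8.5],
    [0, 0, 4, 0, 0, 0, 8.5],
    [0, 0, 4, 0, 0, 0, 8.5],
    [0, 0, 2, 0, 0, 0, 8.5],
    [0, 0, 0, 0, 0, 0, 8.5],
    [0, 0, 0, 0, 0, 0, 5],
    [0, 0, 0, 0, 0, 0, 5],
    [0, 0, 0, 0, 0, 0, 4],
    [0, 0, 0, 0, 0, 0, 4],
    [0, 0, 0, 0, 0, 0, 4],
    [0, 0, 0, 0, 0, 0, 4],
    [0, 0, 0, 0, 0, 0, 4]
  ]
}}

```text
t: 3.8
ee_pos: [0.6558, -0.2206, 0.014]
eef_rot: [0.707, 0.707, 0.0, 0.001]
contact_force: [-2.6, -1.1, 5.5]
finger_gap: 0.0402
finger_force: 3.0
```

```bash
python3 -c "
from look import *
im,d,P=cloud('wrist'); im2,_=grab_frame('side')
c=cv2.resize(im2[90:250,130:330],(500,400)); save(np.hstack([cv2.resize(im,(300,225)),cv2.resize(c,(450,225))*1]),'w2.png')"
```

```text
(no output)
```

View pics/w2.png

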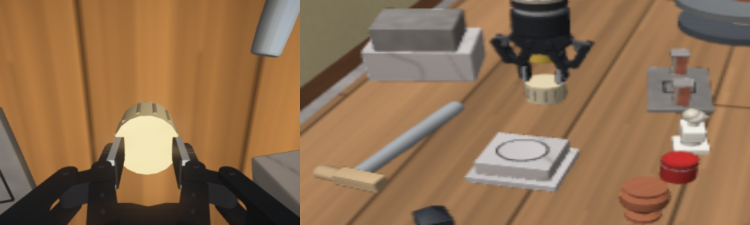

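```bash
python3 -c "
from look import *
look('drum',(.6543,-.2218))
for n in ('scene','side'):
    im,d,P=cloud(n); print(fit('drum',P,(.6543,-.21),{'scene':-.0015,'side':.0012}[n])[0][:2].round(4))
print(readout.get_state()['finger_gap'])"
```

```text
drum zoff -0.0004 [  0.654   -0.2197 -37.9978] res 7.4mm n2367 top z95 0.1267
t 3.95 pos [ 0.6558 -0.2206  0.014 ] theta 89.96 tilt 0.15 shift cm [ 0.08 -0.18 -0.  ] 
[ 0.6549 -0.2211]
[ 0.6539 -0.2216]
0.04015219982960757
```

Request:
{"name": "drive_tool", "arguments": {
  "rows": [
    [0, 0, 0, 0, 0, 0, 3.5],
    [0, 0, 0, 0, 0, 0, 3],
    [0, 0, 0, 0, 0, 0, 3]
  ]
}}

```text
t: 4.35
ee_pos: [0.6556, -0.2208, 0.015]
eef_rot: [0.707, 0.707, 0.0, 0.002]
contact_force: [-5.2, 0.2, 11.4]
finger_gap: 0.0301
finger_force: 5.6
```

```bash
python3 -c "
from look import *
im,d,P=cloud('wrist'); save(im[100:,100:400],'w3.png',2)
# row profile of P at finger pads: list points with z between .01 and .06
for v in (200,230,260,290):
    r=P[v]; print(v,[(u,*r[u].round(3)) for u in range(180,340,10)])
"
```

```text
200 [(180, np.float64(0.61), np.float64(-0.21), np.float64(0.0)), (190, np.float64(0.616), np.float64(-0.21), np.float64(-0.001)), (200, np.float64(0.623), np.float64(-0.21), np.float64(-0.0)), (210, np.float64(0.631), np.float64(-0.205), np.float64(0.015)), (220, np.float64(0.639), np.float64(-0.196), np.float64(0.038)), (230, np.float64(0.645), np.float64(-0.194), np.float64(0.045)), (240, np.float64(0.65), np.float64(-0.194), np.float64(0.045)), (250, np.float64(0.654), np.float64(-0.194), np.float64(0.045)), (260, np.float64(0.659), np.float64(-0.194), np.float64(0.046)), (270, np.float64(0.664), np.float64(-0.194), np.float64(0.044)), (280, np.float64(0.669), np.float64(-0.197), np.float64(0.037)), (290, np.float64(0.677), np.float64(-0.204), np.float64(0.017)), (300, np.float64(0.685), np.float64(-0.21), np.float64(-0.0)), (310, np.float64(0.691), np.float64(-0.21), np.float64(-0.001)), (320, np.float64(0.698), np.float64(-0.211), np.float64(-0.001)), (330, np.float64(0.703), np.float64(-0.21), np.float64(0.001))]
230 [(180, np.float64(0.609), np.float64(-0.23), np.float64(0.0)
[... 2349 characters left out ...]
t64(0.644), np.float64(-0.243), np.float64(0.045)), (240, np.float64(0.649), np.float64(-0.244), np.float64(0.044)), (250, np.float64(0.654), np.float64(-0.244), np.float64(0.044)), (260, np.float64(0.659), np.float64(-0.243), np.float64(0.045)), (270, np.float64(0.665), np.float64(-0.245), np.float64(0.043)), (280, np.float64(0.674), np.float64(-0.276), np.float64(-0.001)), (290, np.float64(0.67), np.float64(-0.22), np.float64(0.077)), (300, np.float64(0.671), np.float64(-0.207), np.float64(0.095)), (310, np.float64(0.675), np.float64(-0.209), np.float64(0.094)), (320, np.float64(0.678), np.float64(-0.207), np.float64(0.096)), (330, np.float64(0.681), np.float64(-0.207), np.float64(0.095))]
```

View pics/w3.png

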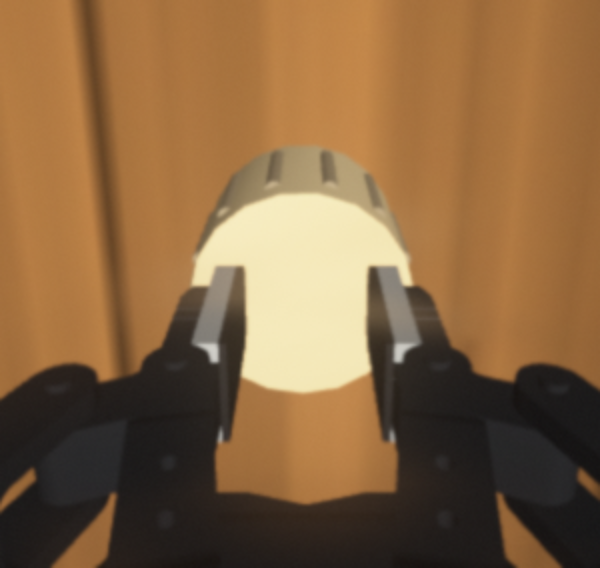

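```bash
python3 -c "
from look import *
im,d,P=cloud('wrist')
for u in (212,295):
  print(u,[(v,*(P[v,u]*1000).astype(int).tolist()) for v in range(226,290,4)])
s=readout.get_state(); print(s)
"
```

```text
212 [(226, 635, -207, 44), (230, 635, -209, 44), (234, 636, -208, 50), (238, 636, -209, 53), (242, 637, -208, 58), (246, 637, -208, 62), (250, 638, -208, 66), (254, 638, -208, 69), (258, 638, -208, 72), (262, 639, -208, 75), (266, 639, -208, 78), (270, 640, -208, 81), (274, 640, -209, 82), (278, 639, -211, 81), (282, 640, -212, 82), (286, 639, -215, 81)]
295 [(226, 676, -207, 44), (230, 676, -209, 44), (234, 675, -208, 50), (238, 674, -209, 53), (242, 674, -208, 59), (246, 673, -208, 62), (250, 673, -208, 66), (254, 672, -208, 69), (258, 672, -208, 72), (262, 672, -209, 74), (266, 671, -208, 78), (270, 671, -209, 80), (274, 671, -209, 82), (278, 671, -210, 83), (282, 671, -213, 81), (286, 671, -214, 82)]
{'t': 4.45, 'q': array([-3.24243781e-01,  4.88627468e-01,  3.88297974e-02,  1.11811560e+00,
       -1.19802755e-03,  1.24751529e+00]), 'joint_velocities': array([-0.00219009,  0.00027975,  0.00129153,  0.00057505,  0.00017212,
       -0.00050755]), 'effort': array([ 1.23336934e+00, -5.77598834e+01,  3.19200754e+01, -2.29964130e+00,
        5.77613711e-01,  4.59311224e-03]), 'ee_pos': array([ 0.65560501, -0.2207636 ,  0.01497495]), 'eef_rot': array([7.07446830e-01, 7.06764845e-01, 1.05763789e-04, 1.55744382e-03]), 'contact_force': array([-4.86078786, -0.28948157, 11.45462375]), 'ft_torque': array([-0.00229562,  1.26261679,  0.00600707]), 'finger_force': 5.616589594374091, 'finger_gap': 0.03032748163492869}
```

Request:
{"name": "drive_tool", "arguments": {
  "rows": [
    [0, 0, -2, 0, 0, 0, 3],
    [0, 0, -3, 0, 0, 0, 3.4],
    [0, 0, 0, 0, 0, 0, 3.4],
    [0, 0, 0, 0, 0, 0, 3.4],
    [0, 0, 0, 0, 0, 0, 3.4]
  ]
}}

```text
t: 4.95
ee_pos: [0.655, -0.2198, 0.0613]
eef_rot: [0.707, 0.707, -0.0, -0.0]
contact_force: [-0.8, 0.5, -0.7]
finger_gap: 0.0341
finger_force: 0.0
```

```bash
cat > tips.py <<'E'
from look import *
def tips():
    s=readout.get_state(); im,d,P=cloud('wrist')
    Rm=R.from_quat(s["eef_rot"]).as_matrix(); Q=(P-s["ee_pos"])@Rm
    m=np.isfinite(d)&(d>0)&(abs(Q[...,0])<.02)&(abs(Q[...,1])<.065)&(Q[...,2]<.0)&(P[...,2]>.055)
    for sg in(1,-1):
        q=Q[m&(np.sign(Q[...,1])==sg)&(Q[...,0]>.008)]
        if len(q): print(sg,len(q),"front x",np.percentile(q[:,0],90).round(4),"z max(tip) %.4f"%np.percentile(q[:,2],99.5),"y inner %.4f"%(np.percentile(abs(q[:,1]),2)), "z min %.4f"%q[:,2].min())
    print(s["finger_gap"],s["ee_pos"])
    return im
if __name__=="__main__":
    import sys; im=tips(); save(im,sys.argv[1]) if len(sys.argv)>1 else 0
E
python3 -c "
from tips import *
tips(); look('drum',(.6543,-.2218))"
```

```text
1 13941 front x 0.018 z max(tip) -0.0379 y inner 0.0020 z min -0.1209
-1 13915 front x 0.018 z max(tip) -0.0377 y inner 0.0022 z min -0.1208
0.0340949650501494 [ 0.65498721 -0.21984405  0.06132644]
drum zoff -0.0004 [ 0.6542 -0.22   69.0872] res 0.5mm n2105 top z95 0.1728
t 5.05 pos [ 0.6546 -0.2197  0.0606] theta 89.97 tilt 0.10 shift cm [-0.03 -0.04  0.  ]
```

Request:
{"name": "drive_tool", "arguments": {
  "rows": [
    [0, 0, -1, 0, 0, 0, 5.6],
    [0, 0, 0, 0, 0, 0, 5.6],
    [0, 0, 0, 0, 0, 0, 5.6],
    [0, 0, 0, 0, 0, 0, 5.6]
  ]
}}

```text
t: 5.45
ee_pos: [0.6552, -0.22, 0.0716]
eef_rot: [0.707, 0.707, -0.0, -0.0]
contact_force: [0.1, 0.7, 0.1]
finger_gap: 0.0561
finger_force: 0.0
```

```bash
python3 tips.py
```

```text
1 13696 front x 0.018 z max(tip) -0.0403 y inner 0.0020 z min -0.1209
-1 13591 front x 0.0181 z max(tip) -0.0403 y inner 0.0022 z min -0.1209
0.056128375324615114 [ 0.65521968 -0.22000814  0.07161694]
```

Request:
{"name": "drive_tool", "arguments": {
  "rows": [
    [0, 0, -1, 0, 0, 0, 8.5],
    [0, 0, 0, 0, 0, 0, 8.5],
    [0, 0, 0, 0, 0, 0, 8.5],
    [0, 0, 0, 0, 0, 0, 8.5]
  ]
}}

```text
t: 5.9
ee_pos: [0.6552, -0.22, 0.0817]
eef_rot: [0.707, 0.707, 0.0, 0.0]
contact_force: [-0.2, 0.2, -1.0]
finger_gap: 0.0854
finger_force: 0.0
```

```bash
python3 -c "
from tips import *
tips(); look('drum',(.6543,-.2218))"
```

```text
1 11960 front x 0.0181 z max(tip) -0.0478 y inner 0.0017 z min -0.1208
-1 11806 front x 0.0181 z max(tip) -0.0478 y inner 0.0019 z min -0.1209
0.08540047552236052 [ 0.6552498  -0.21998565  0.08174212]
drum zoff -0.0005 [  0.6542  -0.22   -69.0872] res 0.4mm n2208 top z95 0.1938
t 6.00 pos [ 0.6551 -0.2199  0.0815] theta 89.96 tilt 0.02 shift cm [-0.01 -0.09  0.  ]
```

Request:
{"name": "drive_tool", "arguments": {
  "rows": [
    [0, 0, 3, 0, 0, 0, 8.5],
    [0, 0, 3, 0, 0, 0, 8.5],
    [0, 0, 2, 0, 0, 0, 8.5],
    [0, 0, 2, 0, 0, 0, 8.5],
    [0, 0, 1, 0, 0, 0, 8.5],
    [0, 0, 0, 0, 0, 0, 8.5],
    [0, 0, 0, 0, 0, 0, 8.5]
  ]
}}

```text
t: 6.7
ee_pos: [0.6556, -0.2201, -0.0277]
eef_rot: [0.707, 0.707, 0.0, 0.0]
contact_force: [-0.2, -0.5, 1.0]
finger_gap: 0.0849
finger_force: 0.0
```

```bash
python3 tips.py w4.png
```

```text
1 10467 front x 0.0181 z max(tip) -0.0844 y inner 0.0015 z min -0.1209
-1 10255 front x 0.0182 z max(tip) -0.0841 y inner 0.0017 z min -0.1209
0.08494985390295086 [ 0.65556707 -0.2200738  -0.0276567 ]
```

View pics/w4.png

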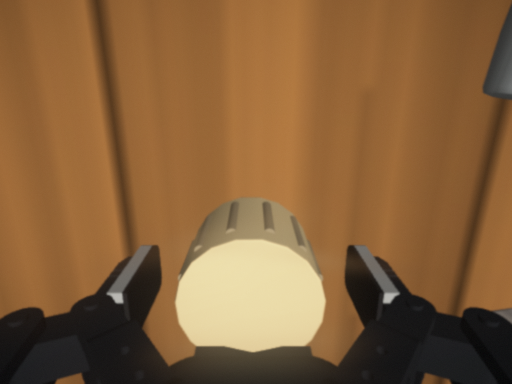

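Request:
{"name": "drive_tool", "arguments": {
  "rows": [
    [0, 0, 0, 0, 0, 0, 6],
    [0, 0, 0, 0, 0, 0, 5],
    [0, 0, 0, 0, 0, 0, 4],
    [0, 0, 0, 0, 0, 0, 4],
    [0, 0, 0, 0, 0, 0, 4],
    [0, 0, 0, 0, 0, 0, 4],
    [0, 0, 0, 0, 0, 0, 4]
  ]
}}

```text
t: 7.45
ee_pos: [0.6559, -0.2203, -0.0269]
eef_rot: [0.707, 0.707, 0.0, 0.001]
contact_force: [-1.0, 0.7, 6.2]
finger_gap: 0.055
finger_force: 64.1
```

Request:
{"name": "drive_tool", "arguments": {
  "rows": [
    [0, 0, -0.5, 0, 0, 0, 4],
    [0, 0, -2, 0, 0, 0, 4],
    [0, 0, -4, 0, 0, 0, 4],
    [0, 0, -4, 0, 0, 0, 4],
    [0, 0, -2.2, 0, 0, 0, 4],
    [3, -0.5, 0, 0, 0, 0, 4],
    [4, -0.7, 0, 0, 0, 0, 4],
    [4, -0.7, 0, 0, 0, 0, 4],
    [4, -0.6, 0, 0, 0, 0, 4],
    [3, -0.5, 0, 0, 0, 0, 4],
    [2, -0.4, 0, 0, 0, 0, 4],
    [0, 0, 0, 0, 0, 0, 4],
    [0, 0, 0, 0, 0, 0, 4]
  ]
}}

```text
t: 8.75
ee_pos: [0.6211, -0.0197, 0.0985]
eef_rot: [0.707, 0.707, -0.0, -0.0]
contact_force: [-0.0, -1.2, -2.3]
finger_gap: 0.0547
finger_force: 64.1
```

```bash
cat > held.py <<'E'
from look import *
def held(ztop,rad):
    "centre of a held round top face at world height ztop, from wrist cloud"
    s=readout.get_state(); im,d,P=cloud("wrist"); p=s["ee_pos"]
    m=np.isfinite(P[...,2])&(abs(P[...,2]-ztop)<.004)&(np.hypot(P[...,0]-p[0],P[...,1]-p[1])<.05)
    q=P[m]; print("n",len(q),"z",np.median(q[:,2]).round(4))
    return im,q,p
if __name__=="__main__":
    s=readout.get_state(); im,q,p=held(s["ee_pos"][2]+.0269+.045,.028)
    c,r=cv2.minEnclosingCircle((q[:,:2]*1000).astype(np.float32)); print("circle",c,r,"rel mm",np.array(c)-p[:2]*1000)
    im,d,P=cloud("wrist"); x,e,n=fit("pedestal",P,(.618,.008)); print("ped wrist",x,e,n)
    save(im,"w5.png"); go((.618,.008))
E
python3 held.py
```

```text
n 15160 z 0.1699
circle (621.4114990234375, -12.333434104919434) 47.60652542114258 rel mm [0.2630157 7.3612118]
ped wrist [ 0.61830146  0.0091398  -0.01117962] 0.0005591184339430594 2358
t 8.85 pos [ 0.6214 -0.0207  0.0985] theta 89.92 tilt 0.03 shift cm [ 2.87 -0.34 -0.  ]
```

View pics/w5.png

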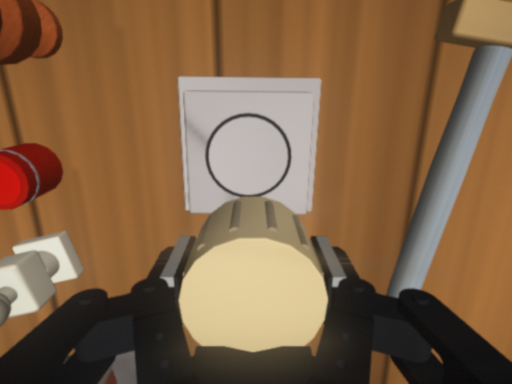

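```bash
cat >> held.py <<'E'
def heldfit(name,under,mask=lambda im,P:im.min(-1)>90,yaws=(0,)):
    "pose of held object whose underside is `under` above TCP; rel. in world axes"
    s=readout.get_state(); p=s["ee_pos"]; im,d,P=cloud("wrist"); b=p[2]+under
    P[~(mask(im,P)&(P[...,2]>b-.003))]=np.nan
    x,e,n=fit(name,P,p[:2],0,b,yaws); print(name,"held",x.round(4),"rel mm",((x[:2]-p[:2])*1000).round(1),"res %.1f n%d"%(e*1e3,n)); return x
E
python3 -c "
from held import *
x=heldfit('drum',.0269); s=readout.get_state(); go(np.array([.6183,.0091])-x[:2]+s['ee_pos'][:2])"
```

```text
drum held [ 6.21200000e-01 -2.03000000e-02 -3.87819127e+04] rel mm [-0.1  0.4] res 0.5 n2444
t 8.90 pos [ 0.6214 -0.0209  0.0985] theta 89.90 tilt 0.02 shift cm [ 2.94 -0.3  -0.  ]
```

Request:
{"name": "drive_tool", "arguments": {
  "rows": [
    [2, -0.2, 0, 0, 0, 0, 4],
    [0.95, -0.1, 0, 0, 0, 0, 4],
    [0, 0, 2, 0, 0, 0, 4],
    [0, 0, 2.5, 0, 0, 0, 4],
    [0, 0, 2, 0, 0, 0, 4],
    [0, 0, 0.5, 0, 0, 0, 4],
    [0, 0, 0.3, 0, 0, 0, 4],
    [0, 0, 0, 0, 0, 0, 4],
    [0, 0, 0, 0, 0, 0, 4]
  ]
}}

```text
t: 9.8
ee_pos: [0.6192, 0.0094, 0.0269]
eef_rot: [0.707, 0.707, 0.001, 0.001]
contact_force: [0.9, -0.3, -2.7]
finger_gap: 0.0548
finger_force: 64.1
```

```bash
python3 -c "
from held import *
go((.6184,.0087),.018); s=readout.get_state(); print(s['contact_force']); x=heldfit('drum',.0269)"
```

```text
t 9.80 pos [0.6192 0.0094 0.0269] theta 89.96 tilt 0.11 shift cm [-0.07 -0.08  0.89] 
[ 0.91371829 -0.34173461 -2.68192947]
drum held [6.1920000e-01 9.7000000e-03 5.2145253e+03] rel mm [0.  0.3] res 0.5 n2486
```

Request:
{"name": "drive_tool", "arguments": {
  "rows": [
    [-0.05, -0.1, 0.3, 0, 0, 0, 4],
    [0, 0, 0.3, 0, 0, 0, 4],
    [0, 0, 0.1, 0, 0, 0, 4],
    [0, 0, 0, 0, 0, 0, 4]
  ]
}}

```text
t: 10.25
ee_pos: [0.6171, 0.0091, 0.0184]
eef_rot: [0.707, 0.707, -0.0, -0.0]
contact_force: [-0.6, -0.0, -1.7]
finger_gap: 0.0552
finger_force: 64.1
```

Request:
{"name": "drive_tool", "arguments": {
  "rows": [
    [0, 0, 0.1, 0, 0, 0, 4],
    [0, 0, 0.05, 0, 0, 0, 4],
    [0, 0, 0, 0, 0, 0, 4]
  ]
}}

```text
t: 10.55
ee_pos: [0.6174, 0.0091, 0.0181]
eef_rot: [0.707, 0.707, 0.0, 0.0]
contact_force: [-2.4, -0.0, 4.9]
finger_gap: 0.0549
finger_force: 64.8
```

Request:
{"name": "drive_tool", "arguments": {
  "rows": [
    [0, 0, 0, 0, 0, 0, 5.8],
    [0, 0, 0, 0, 0, 0, 6.2],
    [0, 0, 0, 0, 0, 0, 7],
    [0, 0, 0, 0, 0, 0, 8.5],
    [0, 0, 0, 0, 0, 0, 8.5],
    [0, 0, 0, 0, 0, 0, 8.5],
    [0, 0, -4, 0, 0, 0, 8.5],
    [0, 0, -4, 0, 0, 0, 8.5],
    [0, 0, 0, 0, 0, 0, 8.5]
  ]
}}

```text
t: 11.45
ee_pos: [0.6207, 0.0091, 0.1033]
eef_rot: [0.707, 0.707, 0.003, 0.003]
contact_force: [0.3, -0.0, 0.1]
finger_gap: 0.085
finger_force: 0.0
```

```bash
python3 -c "
from look import *
im,d,P=cloud('wrist')
print('ped',fit('pedestal',P[...,:][P[...,2]<.047],(.618,.009))[0])
print('drum',fit('drum',P[(P[...,2]>.05)],(.618,.009),0,.045)[0][:2])
for n,z in (('scene',-.0015),('side',.0012)):
    im,d,P=cloud(n); print(n,fit('drum',P[P[...,2]>.05],(.618,.009),z,.045)[0][:2].round(4))
go((.4573,.096))"
```

```text
ped [ 0.61804344  0.00914901 -0.01624962]
drum [0.61663574 0.00933878]
scene [0.6177 0.0081]
side [0.6172 0.0077]
t 11.60 pos [0.6173 0.009  0.0969] theta 89.96 tilt 0.01 shift cm [  8.69 -16.01  -0.  ]
```

Request:
{"name": "drive_tool", "arguments": {
  "rows": [
    [1, -2, -1, 0, 0, 0, 8.5],
    [2, -4, 0, 0, 0, 0, 8.5],
    [2, -4, 0, 0, 0, 0, 8.5],
    [2, -4, 0, 0, 0, 0, 8.5],
    [1, -1, 0, 0, 0, 0, 8.5],
    [0, 0, 0, 0, 0, 0, 8.5],
    [0, 0, 0, 0, 0, 0, 8.5]
  ]
}}

```text
t: 12.3
ee_pos: [0.4679, 0.0891, 0.1067]
eef_rot: [0.707, 0.707, -0.0, 0.0]
contact_force: [-0.3, -0.5, 0.2]
finger_gap: 0.0846
finger_force: 0.0
```

```bash
python3 -c "
from look import *
P,x=look('urn',(.4573,.0965),f='w6.png')
m=(np.hypot(P[...,0]-x[0],P[...,1]-x[1])<.02)&(P[...,2]<.09); print('urn top',np.nanpercentile(P[m][:,2],90))
print(fit('wax_tin',P,(.435,-.011))[0])"
```

```text
urn zoff -0.0004 [ 0.4575  0.0983 28.0422] res 0.5mm n2297 top z95 0.2205
t 12.35 pos [0.4683 0.0889 0.1067] theta 89.95 tilt 0.02 shift cm [ 0.94 -1.08 -0.  ] 
urn top 0.0723819884722413
[ 0.43484164 -0.01004169 -8.70280618]
```

View pics/w6.png

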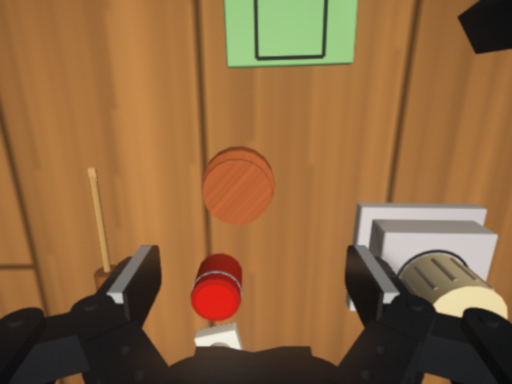

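Request:
{"name": "drive_tool", "arguments": {
  "rows": [
    [0.95, -1.1, 0, 0, 0, 0, 8.5],
    [0, 0, 0, 0, 0, 0, 8.5],
    [0, 0, 4, 0, 0, 0, 8.5],
    [0, 0, 4, 0, 0, 0, 8.5],
    [0, 0, 2.7, 0, 0, 0, 8.5],
    [0, 0, 1, 0, 0, 0, 8.5],
    [0, 0, 0, 0, 0, 0, 7],
    [0, 0, 0, 0, 0, 0, 6],
    [0, 0, 0, 0, 0, 0, 5],
    [0, 0, 0, 0, 0, 0, 4],
    [0, 0, 0, 0, 0, 0, 4],
    [0, 0, 0, 0, 0, 0, 4],
    [0, 0, 0, 0, 0, 0, 4],
    [0, 0, 0, 0, 0, 0, 4]
  ]
}}

```text
t: 13.75
ee_pos: [0.4579, 0.099, -0.008]
eef_rot: [0.707, 0.707, 0.001, 0.001]
contact_force: [-0.4, -1.3, 6.5]
finger_gap: 0.0521
finger_force: 63.5
```

Request:
{"name": "drive_tool", "arguments": {
  "rows": [
    [0, 0, -0.5, 0, 0, 0, 4],
    [0, 0, -2, 0, 0, 0, 4],
    [0, 0, -4, 0, 0, 0, 4],
    [0, 0, -4, 0, 0, 0, 4],
    [0, 0, -2.5, 0, 0, 0, 4],
    [-1, 2, 0, 0, 0, 0, 4],
    [-2, 3.5, 0, 0, 0, 0, 4],
    [-2, 3.5, 0, 0, 0, 0, 4],
    [-2, 3.5, 0, 0, 0, 0, 4],
    [-1.5, 2.5, 0, 0, 0, 0, 4],
    [-0.5, 1, 0, 0, 0, 0, 4],
    [0, 0, 0, 0, 0, 0, 4],
    [0, 0, 0, 0, 0, 0, 4]
  ]
}}

```text
t: 15.05
ee_pos: [0.6154, 0.009, 0.1201]
eef_rot: [0.707, 0.707, -0.0, -0.001]
contact_force: [-0.7, 0.9, -0.7]
finger_gap: 0.0521
finger_force: 63.4
```

```bash
python3 -c "
from held import *
print(readout.get_state()['contact_force'])
red=lambda im,P:(im[...,0]>1.5*im[...,2])&(im[...,0]>80)
x=heldfit('urn',.008,red); s=readout.get_state(); im,d,P=cloud('wrist'); save(im,'w7.png')
print('drum',fit('drum',P[(P[...,2]>.05)&(P[...,2]<.094)],(.618,.009),0,.045))
for n,z in (('scene',-.0015),('side',.0012)):
    im,d,P=cloud(n); b=s['ee_pos'][2]+.008
    P[~(red(im,P)&(P[...,2]>b-.003))]=np.nan
    y=fit('urn',P,x[:2],z,b); print(n,y[0][:2].round(4),y[1:],(y[0][:2]-s['ee_pos'][:2])*1000)
go(np.array([.6175,.009])-x[:2]+s['ee_pos'][:2],.082)"
```

```text
[-0.67966824  0.86231567 -0.65494965]
urn held [ 6.15700e-01  8.20000e-03 -8.61592e+01] rel mm [ 0.3 -0.8] res 0.8 n2306
drum (array([ 6.17179796e-01,  9.26641489e-03, -4.70100642e+04]), np.float64(0.000426823612966018), 1796)
scene [0.6165 0.0058] (np.float64(0.0011343998761222072), 617) [ 1.30174033 -3.4077031 ]
side [0.6146 0.0071] (np.float64(0.0011567278207910685), 526) [-0.55661142 -2.1090404 ]
t 15.25 pos [0.6155 0.0093 0.1207] theta 90.03 tilt 0.02 shift cm [0.07 0.15 3.87]
```

View pics/w7.png

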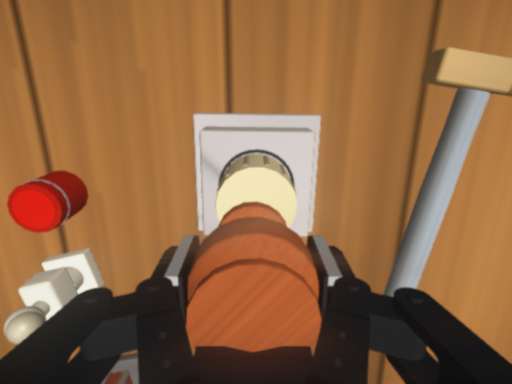

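Request:
{"name": "drive_tool", "arguments": {
  "rows": [
    [0.1, 0.15, 0, 0, 0, 0, 4],
    [0, 0, 1.5, 0, 0, 0, 4],
    [0, 0, 1.3, 0, 0, 0, 4],
    [0, 0, 0.5, 0, 0, 0, 4],
    [0, 0, 0, 0, 0, 0, 4],
    [0, 0, 0, 0, 0, 0, 4]
  ]
}}

```text
t: 15.85
ee_pos: [0.6179, 0.0096, 0.0874]
eef_rot: [0.707, 0.707, -0.0, -0.0]
contact_force: [0.1, 1.0, -1.6]
finger_gap: 0.0521
finger_force: 63.4
```

```bash
python3 -c "
from held import *
s=readout.get_state(); print(s['contact_force'])
red=lambda im,P:(im[...,0]>1.5*im[...,2])&(im[...,0]>80)
x=heldfit('urn',.008,red)
for n,z in (('scene',-.0015),('side',.0012)):
    im,d,P=cloud(n); b=s['ee_pos'][2]+.008; Q=P.copy()
    Q[~(red(im,P)&(P[...,2]>b-.003))]=np.nan
    y=fit('urn',Q,x[:2],z,b); w=fit('drum',P[(P[...,2]>.05)&(P[...,2]<.094)],(.618,.009),z,.045); print(n,y[0][:2].round(4),w[0][:2].round(4))
go(np.array([.6173,.0092])-x[:2]+s['ee_pos'][:2],.082)"
```

```text
[ 0.12403432  1.00176837 -1.62814963]
urn held [6.17800000e-01 8.70000000e-03 6.83880455e+07] rel mm [-0.1 -0.9] res 0.8 n2306
scene [0.6189 0.0054] [0.6178 0.008 ]
side [0.617  0.0076] [0.617  0.0077]
t 16.00 pos [0.6183 0.0095 0.0879] theta 89.96 tilt 0.06 shift cm [ 0.05 -0.09  0.59]
```

Request:
{"name": "drive_tool", "arguments": {
  "rows": [
    [0.08, -0.05, 0.2, 0, 0, 0, 4],
    [0, 0, 0.2, 0, 0, 0, 4],
    [0, 0, 0.1, 0, 0, 0, 4],
    [0, 0, 0, 0, 0, 0, 4],
    [0, 0, 0, 0, 0, 0, 4]
  ]
}}

```text
t: 16.5
ee_pos: [0.6174, 0.0103, 0.0822]
eef_rot: [0.707, 0.707, -0.0, -0.0]
contact_force: [-0.2, 0.2, -2.0]
finger_gap: 0.0522
finger_force: 63.5
```

Request:
{"name": "drive_tool", "arguments": {
  "rows": [
    [0, 0, 0.1, 0, 0, 0, 4],
    [0, 0, 0.05, 0, 0, 0, 4],
    [0, 0, 0, 0, 0, 0, 4]
  ]
}}

```text
t: 16.8
ee_pos: [0.6175, 0.0104, 0.0822]
eef_rot: [0.707, 0.707, 0.0, 0.0]
contact_force: [-3.8, 0.0, 6.2]
finger_gap: 0.0519
finger_force: 64.3
```

Contact made; release and look.

Request:
{"name": "drive_tool", "arguments": {
  "rows": [
    [0, 0, 0, 0, 0, 0, 5.4],
    [0, 0, 0, 0, 0, 0, 5.8],
    [0, 0, 0, 0, 0, 0, 6.5],
    [0, 0, 0, 0, 0, 0, 8.5],
    [0, 0, 0, 0, 0, 0, 8.5],
    [0, 0, 0, 0, 0, 0, 8.5],
    [0, 0, -3, 0, 0, 0, 8.5],
    [0, 0, -4, 0, 0, 0, 8.5],
    [0, 0, -3, 0, 0, 0, 8.5],
    [0, 0, 0, 0, 0, 0, 8.5]
  ]
}}

```text
t: 17.8
ee_pos: [0.6196, 0.0104, 0.1859]
eef_rot: [0.707, 0.707, 0.003, 0.003]
contact_force: [1.0, 0.7, 0.3]
finger_gap: 0.0848
finger_force: 0.0
```

```bash
cat > stack.py <<'E'
from look import *
def stack():
    for n,z in (('wrist',-.0004),('scene',-.0015),('side',.0012)):
        im,d,P=cloud(n); red=(im[...,0]>1.6*im[...,2])&(im[...,0]>80)&(P[...,2]>.088)
        print(n,'urn',fit('urn',P[red],(.618,.009),z,.09)[0][:2].round(4),'drum',fit('drum',P[(~red)&(P[...,2]>.05)&(P[...,2]<.094)],(.618,.009),z,.045)[0][:2].round(4),
         'ped',fit('pedestal',P[(P[...,2]<.048)],(.618,.009),z)[0].round(4))
if __name__=="__main__": stack(); go((.6488,.2122),yaw=127)
E
python3 stack.py
```

```text
wrist urn [0.618  0.0095] drum [0.6172 0.0092] ped [ 0.6183  0.0092 -0.012 ]
scene urn [0.6187 0.0067] drum [0.618 0.008] ped [ 0.6184  0.0082 -0.0142]
side urn [0.6167 0.0084] drum [0.6171 0.0076] ped [ 0.6176  0.0078 -0.0142]
t 17.95 pos [0.6172 0.0103 0.1801] theta 89.96 tilt 0.03 shift cm [20.19  3.14 -0.  ] turn -37.04
```

Request:
{"name": "drive_tool", "arguments": {
  "rows": [
    [2, 0.3, 0, 0, 0, 0, 8.5],
    [4, 0.6, 0, 0, 0, 0, 8.5],
    [4, 0.6, 0, 0, 0, 0, 8.5],
    [4, 0.6, 0, 0, 0, 0, 8.5],
    [4, 0.6, 0, 0, 0, 0, 8.5],
    [1.5, 0.4, 1, 0, 0, -6, 8.5],
    [0, 0, 1, 0, 0, -8, 8.5],
    [0, 0, 1, 0, 0, -8, 8.5],
    [0, 0, 1, 0, 0, -8, 8.5],
    [0, 0, 1, 0, 0, -7, 8.5],
    [0, 0, 0, 0, 0, 0, 8.5],
    [0, 0, 0, 0, 0, 0, 8.5]
  ]
}}

```text
t: 19.15
ee_pos: [0.6478, 0.2051, 0.1294]
eef_rot: [0.448, 0.894, -0.001, -0.001]
contact_force: [-1.0, -0.2, 0.2]
finger_gap: 0.0851
finger_force: 0.0
```

```bash
python3 -c "
from look import *
P,x=look('pillar',(.6488,.2128),yaws=(.65,),f='w8.png')
m=(np.hypot(P[...,0]-x[0],P[...,1]-x[1])<.006)&(P[...,2]<.11); print('tip',np.nanpercentile(P[m][:,2],98)); go(x[:2],None,np.degrees(x[2])+90)"
```

```text
pillar zoff -0.0005 [0.6486 0.2138 0.6448] res 0.3mm n1287 top z95 0.2429
t 19.20 pos [0.6482 0.2052 0.1302] theta 126.82 tilt 0.06 shift cm [ 0.67  0.55 -0.  ] 
tip 0.094952673972118
t 19.20 pos [0.6482 0.2052 0.1302] theta 126.82 tilt 0.06 shift cm [ 0.67  0.55 -0.  ] turn -0.13
```

View pics/w8.png

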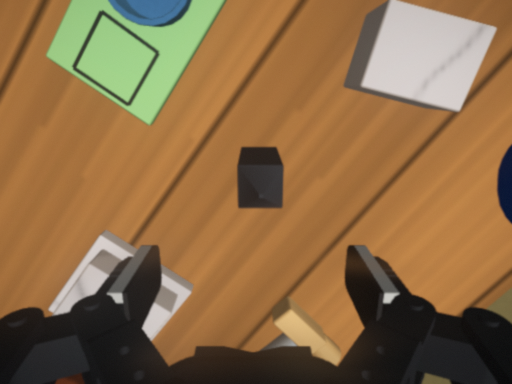

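Request:
{"name": "drive_tool", "arguments": {
  "rows": [
    [0.65, 0.55, 0, 0, 0, 0, 8.5],
    [0, 0, 0, 0, 0, 0, 8.5],
    [0, 0, 3, 0, 0, 0, 8.5],
    [0, 0, 4, 0, 0, 0, 8.5],
    [0, 0, 4, 0, 0, 0, 8.5],
    [0, 0, 2, 0, 0, 0, 7],
    [0, 0, 0, 0, 0, 0, 6],
    [0, 0, 0, 0, 0, 0, 5],
    [0, 0, 0, 0, 0, 0, 4],
    [0, 0, 0, 0, 0, 0, 3],
    [0, 0, 0, 0, 0, 0, 2],
    [0, 0, 0, 0, 0, 0, 2],
    [0, 0, 0, 0, 0, 0, 2],
    [0, 0, 0, 0, 0, 0, 2],
    [0, 0, 0, 0, 0, 0, 2]
  ]
}}

```text
t: 20.7
ee_pos: [0.6503, 0.2143, 0.0033]
eef_rot: [0.446, 0.895, 0.001, 0.001]
contact_force: [-1.3, -1.0, 6.7]
finger_gap: 0.0368
finger_force: 57.0
```

Request:
{"name": "drive_tool", "arguments": {
  "rows": [
    [0, 0, 0, 0, 0, 0, 2],
    [0, 0, 0, 0, 0, 0, 2],
    [0, 0, 0, 0, 0, 0, 2]
  ]
}}

```text
t: 21.0
ee_pos: [0.6503, 0.2143, 0.0032]
eef_rot: [0.447, 0.895, 0.001, 0.001]
contact_force: [-1.0, 0.1, 5.3]
finger_gap: 0.037
finger_force: 57.0
```

Request:
{"name": "drive_tool", "arguments": {
  "rows": [
    [0, 0, -0.5, 0, 0, 0, 2],
    [0, 0, -2, 0, 0, 0, 2],
    [0, 0, -4, 0, 0, 0, 2],
    [0, 0, -4, 0, 0, 0, 2],
    [0, 0, -4, 0, 0, 0, 2],
    [0, 0, -3, 0, 0, 3, 2],
    [0, 0, -2, 0, 0, 6, 2],
    [0, 0, 0, 0, 0, 7, 2],
    [0, 0, 0, 0, 0, 7, 2],
    [0, 0, 0, 0, 0, 3.5, 2],
    [0, 0, 0, 0, 0, 0, 2],
    [0, 0, 0, 0, 0, 0, 2]
  ]
}}

```text
t: 22.2
ee_pos: [0.6488, 0.2138, 0.1957]
eef_rot: [0.639, 0.769, -0.0, -0.0]
contact_force: [-0.6, 0.3, -2.5]
finger_gap: 0.0367
finger_force: 59.1
```

```bash
cat > pil.py <<'E'
from held import *
import sys
def pil(show=None):
    s=readout.get_state(); Rm=R.from_quat(s["eef_rot"]).as_matrix(); th=np.arctan2(Rm[1,0],Rm[0,0])
    dark=lambda im,P:(np.ptp(im.astype(int),axis=-1)<30)&(im.max(-1)<110)
    im,d,P=cloud("wrist"); Q=(P-s["ee_pos"])@Rm
    m=(abs(Q[...,1])<.0165)&(abs(Q[...,0])<.05)&(Q[...,2]>-.090)&(Q[...,2]<.005)&(abs(Q[...,2])>0)
    q=Q[m]; print("n",len(q))
    # front face: x max side; direction fit  x = a + b y + c z
    f=q[(q[:,2]>-.066)&(q[:,2]<-.002)]; A=np.c_[np.ones(len(f)),f[:,1],f[:,2]]
    k=np.ones(len(f),bool)
    for _ in range(4):
        c=np.linalg.lstsq(A[k],f[k,0],rcond=None)[0]; r=f[:,0]-A@c; k=abs(r)<.0015
    print("front face x=%.4f, yaw slope deg %.2f, tilt deg %.2f, n %d"%(c[0],np.degrees(c[1]),np.degrees(c[2]),k.sum()))
    x=heldfit("pillar",-.0032,lambda im,P:dark(im,P)&m,yaws=(th-np.pi/2,)); print("held yaw rel",np.degrees(x[2]-th)+90)
    top=q[:,2].min(); a=q[q[:,2]<top+.002]; print("apex rel tool",a.mean(0).round(4))
    if show: save(im,show)
    return x,s
if __name__=="__main__":
    x,s=pil(sys.argv[1] if len(sys.argv)>1 else None); go((.4775,-.2906),None,100.35)
E
python3 pil.py w9.png
```

```text
n 11893
front face x=0.0175, yaw slope deg -0.10, tilt deg -0.13, n 4083
pillar held [0.6482 0.2143 0.1824] rel mm [-0.7  0.5] res 0.2 n2421
held yaw rel -0.10065779717326961
apex rel tool [ 0.0026  0.0002 -0.0889]
t 22.30 pos [0.6489 0.2138 0.1956] theta 100.52 tilt 0.01 shift cm [-4.646e+01 -2.607e+01  1.000e-02] turn 0.17
```

View pics/w9.png

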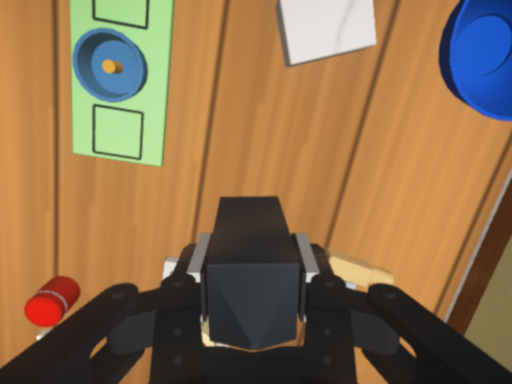

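Request:
{"name": "drive_tool", "arguments": {
  "rows": [
    [-2, -1.2, 0, 0, 0, 0, 2],
    [-3.5, -2, 0, 0, 0, 0, 2],
    [-3.8, -2.2, 0, 0, 0, 0, 2],
    [-3.8, -2.2, 0, 0, 0, 0, 2],
    [-3.8, -2.2, 0, 0, 0, 0, 2],
    [-3.8, -2.2, 0, 0, 0, 0, 2],
    [-3.8, -2.2, 0, 0, 0, 0, 2],
    [-3.8, -2.2, 0, 0, 0, 0, 2],
    [-3.8, -2.2, 0, 0, 0, 0, 2],
    [-3.8, -2.2, 0, 0, 0, 0, 2],
    [-3, -1.6, 0, 0, 0, 0, 2],
    [-2, -1.2, 0, 0, 0, 0, 2],
    [-1, -0.5, 0, 0, 0, 0, 2],
    [0, 0, 0, 0, 0, 0, 2],
    [0, 0, 0, 0, 0, 0, 2]
  ]
}}

```text
t: 23.8
ee_pos: [0.4884, -0.2413, 0.1957]
eef_rot: [0.639, 0.769, 0.0, -0.0]
contact_force: [0.7, -0.4, -3.2]
finger_gap: 0.0369
finger_force: 59.3
```

```bash
cat > pg.py <<'E'
from pil import *
x,s=pil()
im,d,P=cloud("wrist"); m=np.isfinite(P[...,2])&(P[...,2]<.075)
g,e,n=fit("gate",P[m],(.4775,-.2906),-.0004,0,(.18,)); print("gate wrist",g.round(4),"res",e,n)
t=np.array([.4775,-.2900]) if abs(g[0]-.4775)>.004 else g[:2]
go(t-x[:2]+s["ee_pos"][:2],.0135,np.degrees(g[2])+90)
E
python3 pg.py
```

```text
n 11879
front face x=0.0173, yaw slope deg -0.11, tilt deg -0.32, n 4058
pillar held [ 0.4877 -0.2407  0.183 ] rel mm [-0.8  0.3] res 0.2 n2434
held yaw rel -0.005947116933953112
apex rel tool [ 0.0025  0.0004 -0.0889]
gate wrist [ 0.4778 -0.2891  0.1824] res 0.0004713609144757179 2480
t 23.95 pos [ 0.4886 -0.2408  0.1957] theta 100.57 tilt 0.02 shift cm [-4.62 -1.89 18.22] turn 0.12
```

Request:
{"name": "drive_tool", "arguments": {
  "rows": [
    [-2.3, -1, 0, 0, 0, 0, 2],
    [-2.3, -0.9, 0, 0, 0, 0, 2],
    [0, 0, 3, 0, 0, 0, 2],
    [0, 0, 4, 0, 0, 0, 2],
    [0, 0, 4, 0, 0, 0, 2],
    [0, 0, 3, 0, 0, 0, 2],
    [0, 0, 1, 0, 0, 0, 2],
    [0, 0, 0, 0, 0, 0, 2],
    [0, 0, 0, 0, 0, 0, 2],
    [0, 0, 0, 0, 0, 0, 2]
  ]
}}

```text
t: 24.95
ee_pos: [0.4793, -0.2913, 0.0479]
eef_rot: [0.64, 0.769, 0.0, 0.002]
contact_force: [0.4, 0.5, -2.0]
finger_gap: 0.0365
finger_force: 59.4
```

```bash
python3 pg.py
```

```text
n 11929
front face x=0.0173, yaw slope deg -0.04, tilt deg -0.27, n 4068
pillar held [ 0.4782 -0.2908  0.1816] rel mm [-0.9  0.5] res 0.2 n2464
held yaw rel -0.0828951719584694
apex rel tool [ 0.0026  0.0003 -0.0889]
gate wrist [ 0.4788 -0.2933  0.1775] res 0.00045865383881392685 2395
t 25.10 pos [ 0.4786 -0.2911  0.0472] theta 100.47 tilt 0.14 shift cm [-0.28  0.07  3.37] turn 0.30
```

```bash
python3 - <<'E'
from h import *
import re
s=open('pg.py').read().replace('m=np.isfinite(P[...,2])&(P[...,2]<.075)','m=np.isfinite(P[...,2])&(P[...,2]<.075)&(np.hypot(P[...,0]-x[0],P[...,1]-x[1])>.034)')
open('pg.py','w').write(s)
E
python3 pg.py; python3 - <<'E'
from look import *
s=readout.get_state()
for n,z in (('scene',-.0015),('side',.0012)):
    im,d,P=cloud(n); b=s['ee_pos'][2]-.0032
    m=np.isfinite(P[...,2])&(np.hypot(P[...,0]-.478,P[...,1]+.29)>.034)&(P[...,2]<.075)
    g=fit('gate',P[m],(.4775,-.2906),z,0,(.18,))[0]
    dk=(np.ptp(im.astype(int),axis=-1)<25)&(im.max(-1)<110)&(P[...,2]>b)&(P[...,2]<b+.033)
    p=fit('pillar',P[dk],(.4775,-.2906),z,b,(.18,)); print(n,g.round(4),p)
E
```

```text
n 11953
front face x=0.0174, yaw slope deg -0.11, tilt deg -0.24, n 4068
pillar held [ 0.4776 -0.2906  0.1812] rel mm [-0.8  0.5] res 0.2 n2456
held yaw rel -0.08564175884285419
apex rel tool [ 0.0026  0.0004 -0.0889]
gate wrist [ 0.478  -0.2891  0.1827] res 0.0004375130732237078 2380
t 25.25 pos [ 0.478  -0.2909  0.0463] theta 100.46 tilt 0.05 shift cm [0.1  0.12 3.28] turn -0.01
scene [ 0.4782 -0.2904  0.1809] (array([ 0.47646871, -0.29210438,  0.17363976]), np.float64(0.0006353904199060748), 220)
side [ 0.477  -0.2906  0.1675] (array([ 0.47513272, -0.29276498,  0.18470887]), np.float64(0.0010103016586201358), 93)
```

Request:
{"name": "drive_tool", "arguments": {
  "rows": [
    [0.14, 0.12, 0, 0, 0, 0, 2],
    [0, 0, 1.3, 0, 0, 0, 2],
    [0, 0, 1, 0, 0, 0, 2],
    [0, 0, 0.4, 0, 0, 0, 2],
    [0, 0, 0.2, 0, 0, 0, 2],
    [0, 0, 0, 0, 0, 0, 2],
    [0, 0, 0, 0, 0, 0, 2]
  ]
}}

```text
t: 26.05
ee_pos: [0.4788, -0.2892, 0.0169]
eef_rot: [0.64, 0.769, 0.0, 0.0]
contact_force: [0.2, 0.3, -3.0]
finger_gap: 0.0368
finger_force: 59.4
```

```bash
python3 pg.py
```

```text
n 12336
front face x=0.0175, yaw slope deg -0.09, tilt deg -0.18, n 4089
pillar held [ 0.4782 -0.2887  0.1805] rel mm [-0.7  0.5] res 0.2 n2461
held yaw rel -0.11813565923412739
apex rel tool [ 0.0027  0.0004 -0.0889]
gate wrist [ 0.4788 -0.289   0.1886] res 0.0004213045511542243 2392
t 26.20 pos [ 0.4789 -0.2892  0.0171] theta 100.46 tilt 0.04 shift cm [-0.03  0.05  0.36] turn -0.34
```

Request:
{"name": "drive_tool", "arguments": {
  "rows": [
    [0, 0, 0.15, 0, 0, 0, 2],
    [0, 0, 0.1, 0, 0, 0, 2],
    [0, 0, 0.05, 0, 0, 0, 2],
    [0, 0, 0, 0, 0, 0, 2]
  ]
}}

```text
t: 26.6
ee_pos: [0.4786, -0.289, 0.0136]
eef_rot: [0.64, 0.769, -0.0, -0.0]
contact_force: [-0.1, 0.7, -2.3]
finger_gap: 0.0367
finger_force: 59.4
```

Request:
{"name": "drive_tool", "arguments": {
  "rows": [
    [0, 0, 0.1, 0, 0, 0, 2],
    [0, 0, 0, 0, 0, 0, 2]
  ]
}}

```text
t: 26.8
ee_pos: [0.4789, -0.2894, 0.0134]
eef_rot: [0.64, 0.769, -0.0, 0.0]
contact_force: [-1.8, 0.5, 3.2]
finger_gap: 0.0367
finger_force: 59.4
```

Request:
{"name": "drive_tool", "arguments": {
  "rows": [
    [0, 0, 0, 0, 0, 0, 3.8],
    [0, 0, 0, 0, 0, 0, 4.2],
    [0, 0, 0, 0, 0, 0, 5],
    [0, 0, 0, 0, 0, 0, 7],
    [0, 0, 0, 0, 0, 0, 8.5],
    [0, 0, 0, 0, 0, 0, 8.5],
    [0, 0, 0, 0, 0, 0, 8.5],
    [0, 0, -3, 0, 0, 0, 8.5],
    [0, 0, -4, 0, 0, 0, 8.5],
    [0, 0, -4, 0, 0, 0, 8.5],
    [0, 0, -3, 0, 0, 0, 8.5],
    [0, 0, 0, 0, 0, -2.5, 8.5],
    [0, 0, 0, 0, 0, 0, 8.5]
  ]
}}

```text
t: 28.1
ee_pos: [0.4793, -0.2894, 0.1539]
eef_rot: [0.623, 0.782, 0.0, 0.001]
contact_force: [0.7, -0.2, -0.0]
finger_gap: 0.085
finger_force: 0.0
```

```bash
python3 - <<'E'
from look import *
for n,z in (('wrist',-.0004),('scene',-.0015),('side',.0012)):
    im,d,P=cloud(n); m=np.isfinite(P[...,2])&(np.hypot(P[...,0]-.478,P[...,1]+.29)>.034)&(P[...,2]<.075)
    print(n,fit('gate',P[m],(.4775,-.2906),z,0,(.18,))[0].round(4),fit('pillar',P[(P[...,2]>.015)],(.478,-.29),z,.01,(.18,)))
go((.4338,-.0965),None,103)
E
```

```text
wrist [ 0.4778 -0.2889  0.179 ] (array([ 0.47641238, -0.28902909,  0.18188525]), np.float64(0.00011271660136915468), 705)
scene [ 0.4781 -0.2905  0.1793] (array([ 0.47674571, -0.29044981,  0.1770559 ]), np.float64(0.0006171813888162618), 559)
side [ 0.4775 -0.2905  0.1949] (array([ 0.47603135, -0.29083815,  0.16095534]), np.float64(0.0013607413548240958), 133)
t 28.25 pos [ 0.4782 -0.2888  0.1517] theta 102.92 tilt 0.10 shift cm [19.73 -0.03  0.02] turn -0.08
```

Request:
{"name": "drive_tool", "arguments": {
  "rows": [
    [2, 0, 0, 0, 0, 0, 8.5],
    [4, 0, 0, 0, 0, 0, 8.5],
    [4, 0, 0, 0, 0, 0, 8.5],
    [4, 0, 0, 0, 0, 0, 8.5],
    [4, 0, 0, 0, 0, 0, 8.5],
    [1.5, 0, 0, 0, 0, 0, 8.5],
    [0, 0, 0, 0, 0, 0, 8.5],
    [0, 0, 0, 0, 0, 0, 8.5]
  ]
}}

```text
t: 29.05
ee_pos: [0.4351, -0.0993, 0.1524]
eef_rot: [0.623, 0.783, -0.0, 0.0]
contact_force: [-1.3, 0.5, 0.1]
finger_gap: 0.0849
finger_force: 0.0
```

```bash
python3 -c "
from look import *
P,x=look('bust',(.4338,-.0955),yaws=(.22,),f='w10.png')
m=(np.hypot(P[...,0]-x[0],P[...,1]-x[1])<.006)&(P[...,2]<.12); print('top',np.nanpercentile(P[m][:,2],98)); go(x[:2],None,np.degrees(x[2])+90)
print(fit('bust',P[P[...,2]<.05],x[:2],0,0,(.22,))[0],fit('bust',P[(P[...,2]<.07)&(P[...,2]>.02)],x[:2],0,0,(.22,))[0],fit('wax_tin',P,(.435,-.011))[0])"
```

```text
bust zoff -0.0005 [ 0.4343 -0.0948  0.2408] res 0.6mm n1669 top z95 0.2657
t 29.10 pos [ 0.4352 -0.0997  0.1524] theta 102.93 tilt 0.03 shift cm [ 0.5   0.02 -0.  ] 
top 0.0951350800050802
t 29.10 pos [ 0.4352 -0.0997  0.1524] theta 102.93 tilt 0.03 shift cm [ 0.5   0.02 -0.  ] turn -0.86
[ 0.43372027 -0.09535718  0.2171209 ] [ 0.43373872 -0.09552326  0.24610735] [ 4.35447289e-01 -9.18742754e-03  2.34987806e+08]
```

View pics/w10.png

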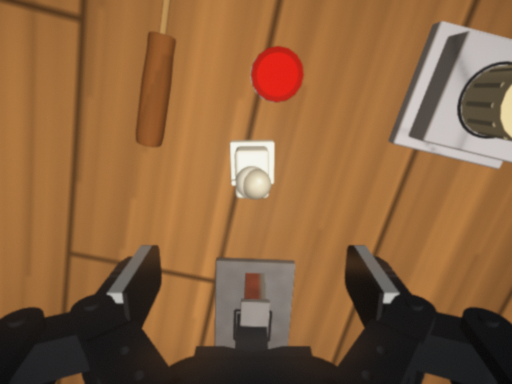

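Request:
{"name": "drive_tool", "arguments": {
  "rows": [
    [0.45, -0.03, 2, 0, 0, -0.7, 8.5],
    [0, 0, 4, 0, 0, 0, 8.5],
    [0, 0, 4, 0, 0, 0, 8.5],
    [0, 0, 4, 0, 0, 0, 8.5],
    [0, 0, 1.6, 0, 0, 0, 8.5],
    [0, 0, 0.6, 0, 0, 0, 7],
    [0, 0, 0, 0, 0, 0, 6],
    [0, 0, 0, 0, 0, 0, 5],
    [0, 0, 0, 0, 0, 0, 4],
    [0, 0, 0, 0, 0, 0, 3],
    [0, 0, 0, 0, 0, 0, 2],
    [0, 0, 0, 0, 0, 0, 2],
    [0, 0, 0, 0, 0, 0, 2],
    [0, 0, 0, 0, 0, 0, 2],
    [0, 0, 0, 0, 0, 0, 2],
    [0, 0, 0, 0, 0, 0, 2]
  ]
}}

```text
t: 30.7
ee_pos: [0.4344, -0.0951, -0.0082]
eef_rot: [0.618, 0.786, 0.0, 0.001]
contact_force: [-0.6, -1.5, 5.5]
finger_gap: 0.0295
finger_force: 60.2
```

Request:
{"name": "drive_tool", "arguments": {
  "rows": [
    [0, 0, -0.5, 0, 0, 0, 2],
    [0, 0, -2, 0, 0, 0, 2],
    [0, 0, -4, 0, 0, 0, 2],
    [0, 0, -4, 0, 0, 4, 2],
    [0, 0, -2.5, 0, 0, 8, 2],
    [2, 0.3, 0, 0, 0, 0, 2],
    [4, 0.6, 0, 0, 0, 0, 2],
    [4, 0.6, 0, 0, 0, 0, 2],
    [4, 0.7, 0, 0, 0, 0, 2],
    [4, 0.7, 0, 0, 0, 0, 2],
    [4, 0.7, 0, 0, 0, 0, 2],
    [4, 0.7, 0, 0, 0, 0, 2],
    [4, 0.7, 0, 0, 0, 0, 2],
    [4, 0.7, 0, 0, 0, 0, 2],
    [4, 0.7, 0, 0, 0, 0, 2],
    [2.2, 0.5, 0, 0, 0, 0, 2],
    [0, 0, 0, 0, 0, 0, 2],
    [0, 0, 0, 0, 0, 0, 2]
  ]
}}

```text
t: 32.5
ee_pos: [0.4904, 0.3093, 0.1202]
eef_rot: [0.696, 0.718, -0.001, -0.0]
contact_force: [-0.5, -0.3, -2.0]
finger_gap: 0.0292
finger_force: 59.7
```

```bash
cat > bf.py <<'E'
from held import *
import sys
s=readout.get_state(); Rm=R.from_quat(s["eef_rot"]).as_matrix(); th=np.arctan2(Rm[1,0],Rm[0,0])
x=heldfit("bust",.0082,lambda im,P:(im.min(-1)>95)&(np.ptp(im.astype(int),axis=-1)<45)&(P[...,2]<s["ee_pos"][2]+.10)&(np.hypot(P[...,0]-s["ee_pos"][0],P[...,1]-s["ee_pos"][1])<.035),yaws=(th-np.pi/2,))
im,d,P=cloud("wrist"); m=np.isfinite(P[...,2])&(P[...,2]<.045)
b=s["ee_pos"][2]+.0082
if b<.05: m&=np.hypot(P[...,0]-x[0],P[...,1]-x[1])>.036
g,e,n=fit("fountain",P[m],(.4948,.2822),-.0004,0,(.026,)); print("fountain wrist",g.round(4),"res",e,n)
t=g[:2]+.068*np.array([-np.sin(g[2]),np.cos(g[2])]); print("spot",t.round(4),"held yaw",np.degrees(x[2]))
go(t-x[:2]+s["ee_pos"][:2],.0018,np.degrees(g[2]-x[2]+th))
if len(sys.argv)>1: save(im,sys.argv[1])
E
python3 bf.py w11.png
```

```text
bust held [0.4914 0.3096 0.0483] rel mm [1.  0.3] res 0.6 n2149
fountain wrist [0.4946 0.281  0.0229] res 0.0004832557158653158 2416
spot [0.493 0.349] held yaw 2.766509119268883
t 32.60 pos [0.4905 0.3083 0.1206] theta 91.64 tilt 0.05 shift cm [ 4.04  0.27 11.88] turn 1.36
```

View pics/w11.png

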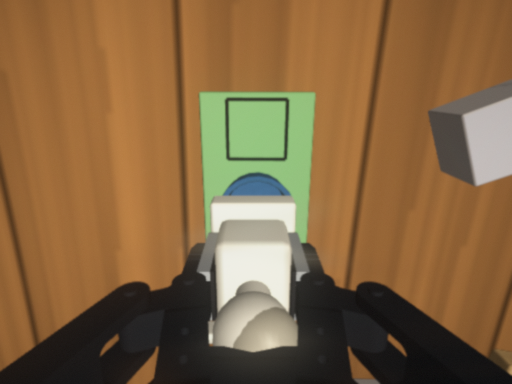

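Request:
{"name": "drive_tool", "arguments": {
  "rows": [
    [2, 0.15, 0, 0, 0, 0.7, 2],
    [2, 0.1, 0, 0, 0, 0, 2],
    [0, 0, 3, 0, 0, 0, 2],
    [0, 0, 3, 0, 0, 0, 2],
    [0, 0, 3, 0, 0, 0, 2],
    [0, 0, 0.8, 0, 0, 0, 2],
    [0, 0, 0, 0, 0, 0, 2],
    [0, 0, 0, 0, 0, 0, 2]
  ]
}}

```text
t: 33.4
ee_pos: [0.4933, 0.3496, 0.0242]
eef_rot: [0.701, 0.713, 0.001, 0.0]
contact_force: [0.2, 0.6, -2.2]
finger_gap: 0.0298
finger_force: 59.7
```

```bash
python3 bf.py
```

```text
bust held [0.494  0.3498 0.0337] rel mm [0.7 0.1] res 0.6 n2155
fountain wrist [0.4952 0.2822 0.0338] res 0.00041318962762299205 2488
spot [0.4929 0.3501] held yaw 1.9287243632941202
t 33.50 pos [0.4937 0.3499 0.0247] theta 90.96 tilt 0.18 shift cm [ 0.01 -0.15  2.29] turn -0.00
```

Request:
{"name": "drive_tool", "arguments": {
  "rows": [
    [0, -0.06, 1, 0, 0, 0, 2],
    [0, 0, 0.6, 0, 0, 0, 2],
    [0, 0, 0.3, 0, 0, 0, 2],
    [0, 0, 0.15, 0, 0, 0, 2],
    [0, 0, 0, 0, 0, 0, 2],
    [0, 0, 0, 0, 0, 0, 2]
  ]
}}

```text
t: 34.1
ee_pos: [0.492, 0.3492, 0.0022]
eef_rot: [0.701, 0.713, 0.0, 0.0]
contact_force: [-0.1, 0.4, -1.8]
finger_gap: 0.0295
finger_force: 59.8
```

Request:
{"name": "drive_tool", "arguments": {
  "rows": [
    [0, 0, 0.1, 0, 0, 0, 2],
    [0, 0, 0, 0, 0, 0, 2],
    [0, 0, 0, 0, 0, 0, 2]
  ]
}}

```text
t: 34.4
ee_pos: [0.4922, 0.3494, 0.0019]
eef_rot: [0.701, 0.713, 0.0, 0.0]
contact_force: [-1.9, -0.6, 5.2]
finger_gap: 0.0295
finger_force: 60.3
```

Landed; release and retreat.

Request:
{"name": "drive_tool", "arguments": {
  "rows": [
    [0, 0, 0, 0, 0, 0, 3.1],
    [0, 0, 0, 0, 0, 0, 3.5],
    [0, 0, 0, 0, 0, 0, 4.5],
    [0, 0, 0, 0, 0, 0, 6.5],
    [0, 0, 0, 0, 0, 0, 8.5],
    [0, 0, 0, 0, 0, 0, 8.5],
    [0, 0, 0, 0, 0, 0, 8.5],
    [0, 0, -3, 0, 0, 0, 8.5],
    [0, 0, -4, 0, 0, 0, 8.5],
    [0, 0, -4, 0, 0, 0, 8.5],
    [0, 0, -4, 0, 0, 0, 8.5],
    [0, 0, -2, 0, 0, 0, 8.5],
    [0, 0, 0, 0, 0, 0, 8.5]
  ]
}}

```text
t: 35.7
ee_pos: [0.4934, 0.3502, 0.1752]
eef_rot: [0.701, 0.713, 0.003, 0.001]
contact_force: [-0.7, 0.1, -0.5]
finger_gap: 0.0853
finger_force: 0.0
```

```bash
python3 - <<'E'
from stack import *
stack()
for n,z in (('wrist',-.0004),('scene',-.0015),('side',.0012)):
    im,d,P=cloud(n)
    print(n,'bust',fit('bust',P[P[...,2]>.014],(.493,.349),z,.01,(.03,)))
    if n!='wrist':
        for k,v in dict(wax_tin=(.435,-.011),glue=(.7035,-.377),offcut=(.691,.3568)).items(): print(k,fit(k,P,v,z,0,(.4,))[0].round(4))
        print('pillar',fit('pillar',P[(P[...,2]>.015)],(.477,-.29),z,.01,(.18,))[0].round(4)); save(im,n+'9.png',1.5)
E
```

```text
wrist urn [0.618 0.009] drum [0.618 0.009] ped [0.618 0.009 0.   ]
scene urn [0.6186 0.0065] drum [0.6179 0.0079] ped [ 0.6184  0.0081 -0.0111]
side urn [0.618 0.009] drum [0.618 0.009] ped [ 0.6169  0.0076 -0.0049]
wrist bust (array([0.49314301, 0.34870045, 0.02911845]), np.float64(0.0008675968737322168), 2491)
scene bust (array([0.49510503, 0.34515426, 0.33698647]), np.float64(0.0020461659214741556), 400)
wax_tin [ 4.35800e-01 -1.09000e-02 -2.57359e+01]
glue [  0.7035  -0.3766 -47.5039]
offcut [0.6922 0.3574 0.4026]
pillar [ 0.4768 -0.2904  0.1828]
side bust (array([0.49259171, 0.34820672, 0.0204449 ]), np.float64(0.0007781463889405815), 779)
wax_tin [ 4.3470000e-01 -1.1700000e-02 -2.2734239e+03]
glue [ 0.7035 -0.377   0.4   ]
offcut [0.6907 0.3568 0.4013]
pillar [ 0.4757 -0.2911  0.1798]
  return _methods._mean(a, axis=axis, dtype=dtype,
  ret = ret.dtype.type(ret / rcount)
```

View pics/scene9.png

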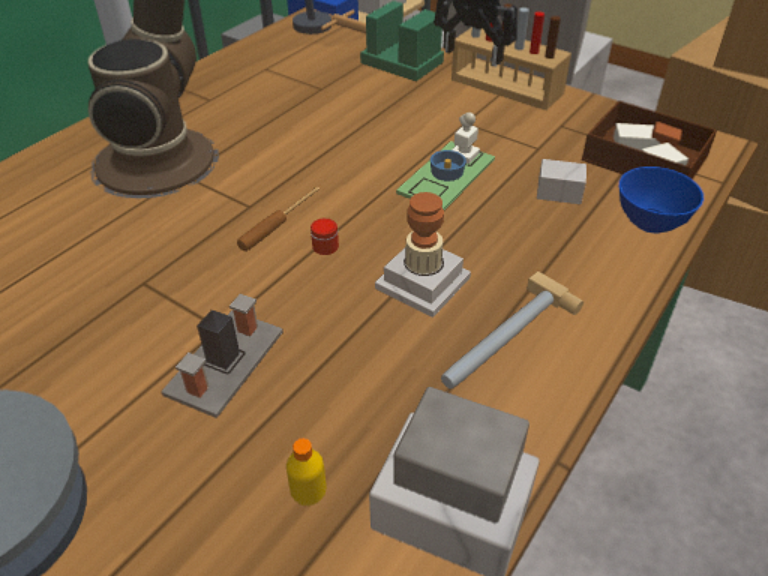

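The picture shows everything standing: the urn on the drum on the pedestal at about (425, 235), the obelisk between the posts at (219, 340), and the bust on the far (+y, left) square at (467, 138). The wax tin, glue bottle and offcut have not moved.

```bash
python3 -c "
import bench
from bench import r
print(r.hand_in())"
```

```text
the job is handed in; nothing more can be done
None
```

I set all four pieces in the order asked and handed the job in at about 36 s. The last measurements put each within about 2 mm of its spot, upright and free, and the wax tin, glue bottle and offcut where they were. On my first try at the drum the fingertips closed on its top with about 11 N, because they sit some 35 mm short of the stated tool point; the drum did not move, and I corrected for it from then on.

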